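# Bring a sample jar round to the pick-up mark

## Robot

A 6-joint arm with a two-finger parallel gripper is mounted at the origin on the work surface. World frame = base frame: x ahead of the robot, y to its left, z up, the work surface at z = 0. Lengths are in m, angles in rad, forces in N, time in s.
With the tool pointing down it reaches from about 0.35 to 0.975 m from the base axis. Payload 4.9 kg.
Tool frame: the origin (TCP) lies at the very end of the fingers, on their centre line; the grasp point (between the pads) lies 19 mm behind it; z points along the fingers, y is the line along which they close (so a half turn about z gives the same grasp; the last joint's range is limited). The gripper opens to 85 mm and grips with 20 to 120 N. Pads are 22 mm wide; open, the fingers measure 114 mm over their backs; the gripper's body (76 mm by 85 mm) begins 54 mm behind the grasp point. The pads swing forward as they close: fully open they stand 13 mm farther back than shut.
Start: joints at [1.223, 0.053, 1.613, -0, 1.476, -0.119], TCP at [0.142, 0.609, 0.231] pointing down, gripper open.
Joint ranges: [-3.01, 3.01], [-1.01, 2.22], [0.06, 2.58], [-1.02, 4.17], [0.09, 2.62], [-3.14, 3.14]. Speed limits (rad/s): [2.57, 2.57, 3.14, 3.14, 3.14, 3.14].

## Interface

Orientations are given as a rotation vector (axis times angle).
In Python, from station import ctrl gives the robot as it stands.
- The arm moves only by the tool jog_arm, never from a script. Its argument "plan" is a list of rows, each a list of 7 numbers: the shift along the tool's x, y, z in units of 0.02 m (1.0 is 0.02 m), then the turn, a rotation vector about the tool's x, y, z in units of 45 degrees (1.0 is 45 degrees), then the opening, from -1 (shut) to 1 (fully open). A call has 1 to 8 rows; each row shifts and turns the commanded pose from where the row before left it, along the tool's axes as they then stand; what a row does not reach is not made up. A row lasts 1/10 s, in which the tool goes at most 50 mm and 8.59 degrees, less where a joint would pass 70% of its speed; a pose out of reach is approached as far as the arm can. A call with a number of a shift or a turn outside -1 to 1 is refused whole. A call with a gripper value outside its range is refused whole. The fingers move at their own pace and stop on an object; "grip_force" is the grip in N (left out, the last holds). Time passes only in rows, so rows that do not move let the fingers close. It gives the time, the measured TCP pose, the force, the opening and the grip force at its end, in the units of the state.
- ctrl.get_obs(): the state, without advancing time (a new reading comes with each control period).
- ctrl.get_image(name): name is "scene" or "top" or "wrist"; returns (picture, depth): 400x640x3 uint8, red, green, blue; 400x640 float32, m along the optical axis (not along the pixel's ray), 0 where there is no reading.
- ctrl.camera_info(name): a dict with "camera_matrix" (3x3 intrinsics, pixels), "k1" (the pictures are not rectified: a ray, as slopes to the right and down, at radius r is drawn at 1 + k1 r^2 times it, then the intrinsics apply), "rvec" (rotation vector, rad) and "tvec" (3), from world to camera coordinates, as OpenCV has them; the wrist camera has in their place "T_tool_cam" (4x4, takes a point from camera to tool coordinates, whose origin is the TCP and whose axes are the flange's). Camera axes: x right, y down, z forward; pixel columns grow to the right and rows downward; lengths in m; the calibration is good to about 2 mm. A picture is of the moment at which its call begins: read the wrist's pose just before it. camera_info takes no time and is no camera call.
- ctrl.finish_job(): hands the job in; it is judged then, once.
The state is a dict: "t": time; "q": joint angles; "dq": joint speeds; "effort": joint torques, N m; "tool_pos": TCP position; "tool_rot": TCP orientation; "contact_force": force on the tool from outside, world axes, zero at the start; "wrist_torque": the same for the moment, N m; "opening": finger opening in m; "grip_force": force on a finger pad.
Only numpy, scipy, OpenCV 4.12 (cv2) and the standard library are available. Lean on these libraries where they do the work, as an engineer would, in place of code of your own. Each camera call takes 0.05 s, during which the arm holds its last target. There are 200 camera calls.

## Task

Turn the sample carousel by pushing on its blue spokes with a fingertip until the jar with the orange cap stands squarely in line with the green arrow of the pick-up mark. Touch only the spokes: keep off the round deck and leave the jars untouched in their rings (do not grasp, lift or tip any of them), and do not disturb the things standing round about. Finish with the carousel at rest and the hand clear.

Things in the scene. Friction and masses are not known exactly. Their poses are not given: they have to be found in the camera images.
- stand: Fixed round foot of the sample carousel, 160 mm across, on the bench. Origin on the carousel's upright turning axis, at bench height. The rotor turns above it.
- deck: The turning deck of the rotor: a round aluminium disc 172 mm across, its upper face 44 mm above the bench, with four grey rings (45 mm across, 14 mm high) that each hold one jar, jar centres 52 mm from the axis, 90 deg apart, and a small black ball (top 79 mm above the bench) on the axis; it turns with the spokes. Origin on the axis at bench height.
- rotor (a joint): Angle of the carousel's rotor in rad, 0 at the start, growing anticlockwise seen from above; free to turn a full turn either way, stays where it is left (light friction: about 1 to 2 N at a spoke end turns it).
- mark: Fixed pick-up mark on the bench: a black tile 50 by 54 mm, 3 mm thick, with a flat green arrow that points in at the carousel. Origin on the carousel's axis at bench height; its x axis points from the carousel's axis out along the arrow (the tile spans 152 to 202 mm from the axis).
- arrow_tip (a point): Inner tip of the green arrow, 155 mm from the carousel's axis, 5 mm above the bench.
- spoke1 (a point): Outer end of a blue spoke of the rotor, 135 mm from the axis and 41 mm above the bench. The spoke is a level radial bar 12 mm wide and 16 mm high (33 to 49 mm above the bench) that stands out 49 mm beyond the disc, with free space beneath it; the four spokes are 90 deg apart, midway between the jars.
- spoke2 (a point): Outer end of another blue spoke, like spoke1.
- spoke3 (a point): Outer end of another blue spoke, like spoke1.
- spoke4 (a point): Outer end of another blue spoke, like spoke1.
- jar_orange: Loose sample jar with an orange cap, 36 mm across and 42 mm high, standing in a ring of the rotor (top 86 mm above the bench). Origin at the centre of its underside. This is the one wanted at the mark.
- jar_white: Loose sample jar with a white cap, 36 mm across and 42 mm high, standing in a ring of the rotor (top 86 mm above the bench). Origin at the centre of its underside.
- jar_blue: Loose sample jar with a blue cap, 36 mm across and 42 mm high, standing in a ring of the rotor (top 86 mm above the bench). Origin at the centre of its underside.
- jar_black: Loose sample jar with a black cap, 36 mm across and 42 mm high, standing in a ring of the rotor (top 86 mm above the bench). Origin at the centre of its underside.
- dish_stack: Bystander: stack of brown culture dishes, 60 mm across, 60 mm high; origin under its centre.
- reagent: Bystander: amber bottle with a white cap, 52 mm across, 110 mm high; origin under its centre.
- vial_box: Bystander: white box with an orange lid, 92 by 67 by 56 mm; origin under its centre.

How it is judged:
By the outcome, as a careful person would: the job done as asked, in the order asked, and still so for the second after the job is handed in, with the robot touching nothing.
It also fails if it takes over 67 s, if anything falls off the work surface, if the arm or the gripper's body presses on something with over 40 N, if the wrist force passes 120 N, or if a joint passes its speed limit or range.

## Working session

There is one attempt and no reset: what is moved stays moved. The work goes in short steps, Python scripts to look and compute and a tool call to move; the robot and the scene stay as the last step left them, time stands still between calls to the robot, and variables do not carry over. Pictures are saved under pics/ and viewed, at most 10 in all, crops included, and the job is handed in when it is done.

Besides the shell and the picture viewer there is one more tool, called after "Request:" as name(argument=value, ...), one argument or row to a line, values as JSON. jog_arm: Moves the arm, as the interface text tells. Shifts and turns lie within -1 to 1; 1 stands for 0.02 m of shift or 45 degrees of turn. Its arguments: {"type":"object","properties":{"plan":{"type":"array"},"grip_force":{"type":"number"}},"required":["plan"]}

```bash
mkdir -p pics; cat > h.py <<'E'
import numpy as np, cv2
from station import ctrl
def ray(name,uv):
    c=ctrl.camera_info(name);K=np.array(c["camera_matrix"]);k=float(c["k1"])
    p=cv2.undistortPoints(np.float32(uv).reshape(-1,1,2),K,np.array([k,0,0,0.]))[:,0]
    R=cv2.Rodrigues(np.array(c["rvec"],float))[0];t=np.array(c["tvec"],float).ravel()
    d=np.c_[p,np.ones(len(p))]@R
    return -R.T@t,d
def onplane(name,uv,z):
    o,d=ray(name,uv);return o+d*((z-o[2])/d[:,2])[:,None]
E
python3 - <<'E'
from h import *
for n in("top","scene"):
    im,d=ctrl.get_image(n);cv2.imwrite(f"pics/{n}0.png",im[:,:,::-1]);np.save(n+"0.npy",im)
o=ctrl.get_obs();print(o["t"],o["tool_pos"],o["tool_rot"],o["opening"])
E
```

```text
0.1 [0.1415749  0.60817568 0.23019596] [-3.58575016e-01 -3.12064430e+00  2.81265168e-03] 0.08563523586018063
```

View pics/top0.png

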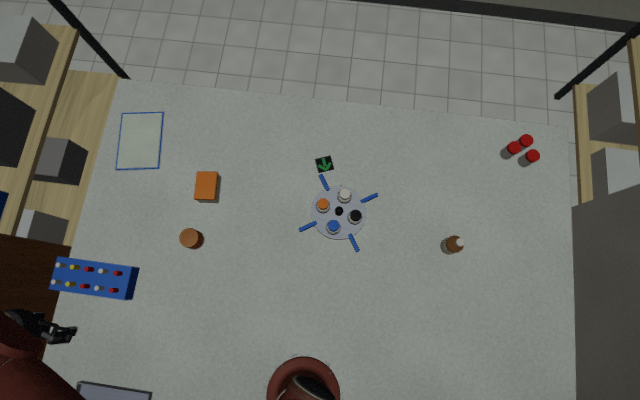

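View pics/scene0.png

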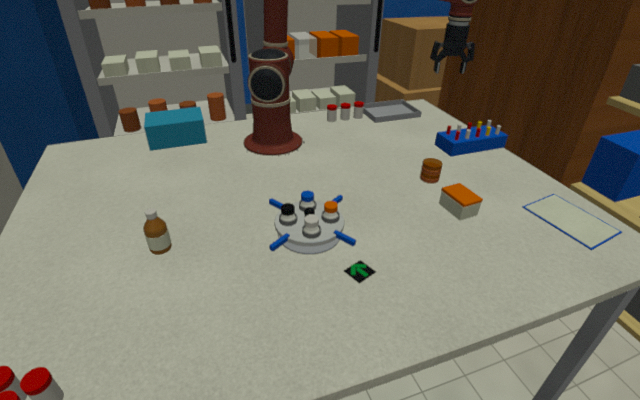

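The top view shows the carousel hub at about (338,211), the mark at (324,164), the orange cap at (323,205) and the spokes at (324,183), (369,198), (354,242) and (308,227). The box is at (206,186), the dishes at (191,238) and the bottle at (454,244). Next I'll measure these.

```bash
cat >> h.py <<'E'
def measure(im,verbose=True):
    hsv=cv2.cvtColor(im,cv2.COLOR_RGB2HSV);roi=np.zeros(im.shape[:2],np.uint8);roi[140:265,285:395]=1
    def blobs(lo,hi,amin):
        m=cv2.inRange(hsv,lo,hi)*roi
        n,l,s,c=cv2.connectedComponentsWithStats(m)
        return [(s[i,4],c[i],np.argwhere(l==i)[:,::-1]) for i in range(1,n) if s[i,4]>=amin]
    r={}
    g=np.vstack([b[2] for b in blobs((45,100,60),(80,255,255),5)])
    r["arrow"]=onplane("top",[g.mean(0)],.004)[0]
    o=max(blobs((5,130,100),(20,255,255),10),key=lambda b:b[0]);r["orange"]=onplane("top",[o[1]],.086)[0]
    bl=blobs((100,130,60),(125,255,255),25)
    r["blue"]=[(b[0],onplane("top",[b[1]],.049)[0]) for b in bl]
    r["bluepx"]=[b[2] for b in bl]
    return r
E
python3 - <<'E'
from h import *
np.set_printoptions(precision=4,suppress=True)
im=np.load("top0.npy");r=measure(im)
print(r["arrow"],r["orange"]);[print(*b) for b in r["blue"]]
sp=[]
for (a,c),p in zip(r["blue"],r["bluepx"]):
    P=onplane("top",p,.049)[:,:2];print(P.min(0),P.max(0))
for n,p,z in(("box",(206,186),.056),("dish",(191,238),.06),("bottle",(458,242),.11)):print(n,onplane("top",[p],z)[0])
cv2.imwrite("pics/crop.png",cv2.resize(im[140:265,270:400,::-1],None,fx=4.7,fy=4.7,interpolation=cv2.INTER_CUBIC))
E
```

```text
[0.705  0.0203 0.004 ] [0.5552 0.0088 0.086 ]
59 [0.6335 0.015  0.049 ]
62 [ 0.5997 -0.1314  0.049 ]
68 [0.4879 0.0476 0.049 ]
94 [ 0.4998 -0.03    0.049 ]
63 [ 0.4549 -0.0967  0.049 ]
[ 0.6079 -0.0016] [0.6578 0.032 ]
[ 0.5827 -0.1555] [ 0.6167 -0.1075]
[0.4693 0.0224] [0.5056 0.0721]
[ 0.4838 -0.0458] [ 0.5161 -0.0141]
[ 0.4295 -0.1133] [ 0.479  -0.0814]
box [0.5734 0.3792 0.056 ]
dish [0.4061 0.3917 0.06  ]
bottle [ 0.483  -0.3907  0.11  ]
```

View pics/crop.png

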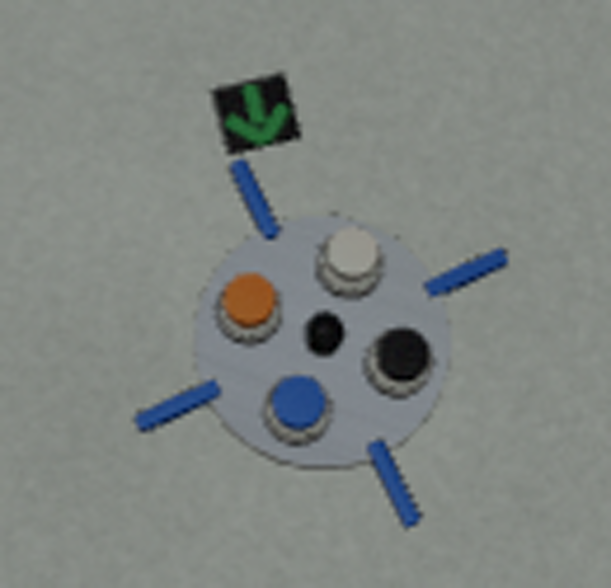

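The axis is at about (0.544, -0.041) and the spoke ends come out at 135 mm, as specified. The spokes are at 32°, 122° and so on, the orange jar is at 77° (r = 51 mm), and the mark is at 21°. The rotor has to turn about 56° clockwise. I'll push the spoke at 122° from behind with shut fingers, starting by traversing high.

Request:
jog_arm(
  plan=[
    [-0.5,-0.55,0,0,0,0,-1],
    [-0.9,-1,0,0,0,0,-1],
    [-0.9,-1,0,0,0,0,-1],
    [-0.9,-1,0,0,0,0,-1],
    [-0.9,-1,0,0,0,0,-1],
    [-0.9,-1,0,0,0,0,-1],
    [-0.9,-1,0,0,0,0,-1],
    [-0.9,-1,0,0,0,0,-1],
  ],
)

```text
t: 0.9
tool_pos: [0.2404, 0.4288, 0.2309]
tool_rot: [0.359, 3.121, -0.001]
contact_force: [1.0, 0.2, 0.5]
opening: -0.0003
grip_force: 0.0
```

Request:
jog_arm(
  plan=[
    [-0.9,-1,0,0,0,0,-1],
    [-0.9,-1,0,0,0,0,-1],
    [-0.9,-1,0,0,0,0,-1],
    [-0.9,-1,0,0,0,0,-1],
    [-0.9,-1,0,0,0,0,-1],
    [-0.9,-1,0,0,0,0,-1],
    [-0.9,-1,0,0,0,0,-1],
    [-0.9,-1,0,0,0,0,-1],
  ],
)

```text
t: 1.7
tool_pos: [0.3439, 0.2405, 0.231]
tool_rot: [0.359, 3.121, -0.001]
contact_force: [-0.2, 0.3, -0.8]
opening: 0.0001
grip_force: 0.0
```

Request:
jog_arm(
  plan=[
    [-0.9,-1,0,0,0,0,-1],
    [-0.9,-1,0,0,0,0,-1],
    [-0.9,-1,0,0,0,0,-1],
    [-0.9,-1,0,0,0,0,-1],
    [-0.9,-1,0,0,0,0,-1],
    [-0.9,-1,0,0,0,0,-1],
    [-0.6,-0.7,0,0,0,0,-1],
    [0,0,0,0,0,0,-1],
  ],
)

```text
t: 2.5
tool_pos: [0.4304, 0.0825, 0.2309]
tool_rot: [-0.364, -3.12, 0.001]
contact_force: [-0.4, -0.2, -0.4]
opening: -0.0002
grip_force: 0.0
```

Request:
jog_arm(
  plan=[
    [0,0,0,0,0,-0.17,-1],
    [0,0,0,0,0,-0.17,-1],
    [0,0,0,0,0,-0.17,-1],
    [0,0,0,0,0,-0.17,-1],
    [0,0,0,0,0,-0.17,-1],
    [0,0,0,0,0,-0.16,-1],
    [0,0,0,0,0,0,-1],
    [0,0,0,0,0,0,-1],
  ],
)

```text
t: 3.3
tool_pos: [0.4299, 0.0848, 0.2311]
tool_rot: [0.872, -3.018, -0.0]
contact_force: [-0.3, 0.2, -0.2]
opening: -0.0002
grip_force: 0.0
```

```bash
cat >> h.py <<'E'
def show():
    o=ctrl.get_obs();R=cv2.Rodrigues(np.array(o["tool_rot"]))[0]
    print(o["t"],np.round(o["tool_pos"],4),np.round(R,3).tolist(),np.round(o["contact_force"],1));return o,R
def wray(uv,o,R):
    c=ctrl.camera_info("wrist");T=np.array(c["T_tool_cam"])
    p=cv2.undistortPoints(np.float32(uv).reshape(-1,1,2),np.array(c["camera_matrix"]),np.array([c["k1"],0,0,0.]))[:,0]
    d=np.c_[p,np.ones(len(p))]@(R@T[:3,:3]).T
    return np.array(o["tool_pos"])+R@T[:3,3],d
def wplane(uv,z,o,R):
    s,d=wray(uv,o,R);return s+d*((z-s[2])/d[:,2])[:,None]
E
python3 - <<'E'
from h import *
o,R=show();im,_=ctrl.get_image("wrist");np.save("w0.npy",im);cv2.imwrite("pics/w0.png",im[:,:,::-1])
E
```

```text
3.3 [0.4299 0.0848 0.2311] [[-0.846, -0.533, -0.0], [-0.533, 0.846, 0.0], [0.0, 0.0, -1.0]] [-0.3  0.2 -0.2]
```

View pics/w0.png

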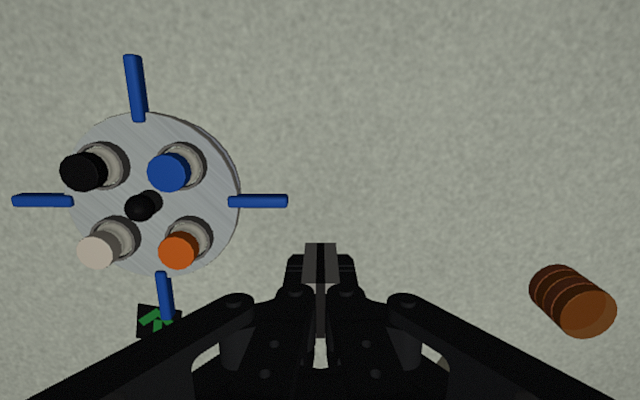

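The wrist view shows all four spokes, at (136,88), (258,201), (165,296) and (43,200), with the hub ball near (140,208) and the orange cap at (178,250). The tool y axis now lies along the right-hand spoke. I'll refine the axis from this view.

```bash
cat >> h.py <<'E'
def wmeas(im,o,R,amin=300):
    hsv=cv2.cvtColor(im,cv2.COLOR_RGB2HSV);out={}
    m=cv2.inRange(hsv,(100,120,50),(125,255,255));n,l,s,c=cv2.connectedComponentsWithStats(m)
    for i in range(1,n):
        if s[i,4]<amin:continue
        w,h=cv2.minAreaRect(np.argwhere(l==i)[:,::-1].astype(np.float32))[1]
        if max(w,h)/min(w,h)<2:continue
        P=wplane(np.argwhere(l==i)[:,::-1],.048,o,R)[:,:2];v=cv2.fitLine(P.astype(np.float32),cv2.DIST_L2,0,.01,.01).ravel()
        t=(P-v[2:])@v[:2];out.setdefault("sp",[]).append((P.mean(0),v,v[2:]+v[:2]*t.min(),v[2:]+v[:2]*t.max()))
    m=cv2.inRange(hsv,(5,180,120),(16,255,255));n,l,s,c=cv2.connectedComponentsWithStats(m)
    for i in range(1,n):
        if s[i,4]>amin: out.setdefault("or",[]).append((s[i,4],c[i],wplane([c[i]],.086,o,R)[0]))
    m=cv2.inRange(hsv,(45,100,50),(80,255,255))
    if m.any(): out["gr"]=(cv2.countNonZero(m),wplane([np.argwhere(m)[:,::-1].mean(0)],.004,o,R)[0])
    return out
E
python3 - <<'E'
from h import *
np.set_printoptions(precision=4,suppress=True)
o,R=show();r=wmeas(np.load("w0.npy"),o,R)
for k in r:
    print(k,*(r[k] if k!="gr" else [r[k]]),sep="\n")
S=r["sp"];
for s in S:print(np.degrees(np.arctan2(s[1][1],s[1][0]))%180)
print(np.mean([s[0] for s in S],0))
E
```

```text
3.35 [0.43   0.0848 0.2312] [[-0.846, -0.533, -0.0], [-0.533, 0.846, 0.0], [0.0, 0.0, -1.0]] [ 0.4 -0.6 -0.1]
sp
(array([ 0.4516, -0.0963]), array([ 0.8569,  0.5155,  0.4516, -0.0963], dtype=float32), array([ 0.4283, -0.1103]), array([ 0.4771, -0.0809]))
(array([ 0.5974, -0.1302]), array([ 0.5402, -0.8415,  0.5974, -0.1302], dtype=float32), array([ 0.5814, -0.1052]), array([ 0.6138, -0.1557]))
(array([0.4864, 0.0476]), array([ 0.5305, -0.8477,  0.4864,  0.0476], dtype=float32), array([0.4712, 0.0719]), array([0.5019, 0.0228]))
(array([0.6304, 0.0151]), array([0.8475, 0.5308, 0.6304, 0.0151], dtype=float32), array([ 0.6059, -0.0002]), array([0.655 , 0.0305]))
or
(np.int32(896), array([175.5993, 252.6875]), array([0.5543, 0.0086, 0.086 ]))
gr
(328, array([0.7038, 0.0144, 0.004 ]))
31.03232
122.69968
122.03613
32.05884
[ 0.5415 -0.0409]
```

Request:
jog_arm(
  plan=[
    [0.2,-1,0,0,0,0,-1],
    [0.25,-1,0,0,0,0,-1],
    [0,-0.25,0.75,0,0,0,-1],
    [0,0,1,0,0,0,-1],
    [0,0,1,0,0,0,-1],
    [0,0,1,0,0,0,-1],
    [0,0,1,0,0,0,-1],
    [0,0,0,0,0,0,-1],
  ],
)

```text
t: 4.15
tool_pos: [0.4438, 0.0424, 0.1319]
tool_rot: [0.872, -3.011, -0.005]
contact_force: [-0.4, -0.3, -0.3]
opening: -0.0001
grip_force: 0.0
```

```bash
python3 - <<'E'
from h import *
np.set_printoptions(precision=4,suppress=True)
o,R=show();im,_=ctrl.get_image("wrist");np.save("w1.npy",im);cv2.imwrite("pics/w1.png",im[:,:,::-1])
print(R.T@(np.array([.543,-.041,0])-o["tool_pos"]))
E
```

```text
4.15 [0.4438 0.0424 0.1319] [[-0.845, -0.534, -0.008], [-0.534, 0.845, 0.001], [0.006, 0.005, -1.0]] [-0.4 -0.3 -0.3]
[-0.0401 -0.1241  0.1311]
```

View pics/w1.png

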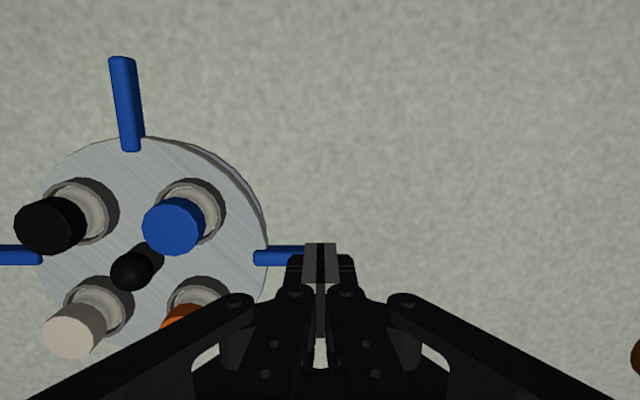

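```bash
python3 - <<'E'
from h import *
np.set_printoptions(precision=3,suppress=True)
o,R=show();im,D=ctrl.get_image("wrist");c=ctrl.camera_info("wrist");T=np.array(c["T_tool_cam"])
px=[(320,250),(300,275),(235,300),(200,325),(130,355),(60,385)]
p=cv2.undistortPoints(np.float32(px).reshape(-1,1,2),np.array(c["camera_matrix"]),np.array([c["k1"],0,0,0.]))[:,0]
d=np.array([D[v,u] for u,v in px]);print(d)
print(np.c_[p*d[:,None],d]@T[:3,:3].T+T[:3,3])
C=np.array([T[:3,3]]);print(C)
E
```

```text
4.2 [0.445 0.042 0.134] [[-0.845, -0.535, -0.005], [-0.535, 0.845, 0.001], [0.004, 0.003, -1.0]] [-0.7 -0.   0.1]
[0.143 0.132 0.104 0.096 0.085 0.075]
[[ 0.011 -0.001 -0.011]
 [ 0.007 -0.008 -0.024]
 [ 0.014 -0.026 -0.051]
 [ 0.012 -0.034 -0.06 ]
 [ 0.012 -0.047 -0.071]
 [ 0.013 -0.057 -0.081]]
[[ 0.073 -0.001 -0.142]]
```

Request:
jog_arm(
  plan=[
    [0,0,0.6,0,0,0,-1],
    [0,0,1,0,0,0,-1],
    [0,0,1,0,0,0,-1],
    [0,0,1,0,0,0,-1],
    [0,0,0.8,0,0,0,-1],
    [0,0,0.5,0,0,0,-1],
    [0,0,0.3,0,0,0,-1],
    [0,0,0,0,0,0,-1],
  ],
)

```text
t: 5.05
tool_pos: [0.4467, 0.0418, 0.032]
tool_rot: [0.875, -3.017, -0.0]
contact_force: [-0.6, 0.4, 0.7]
opening: 0.0
grip_force: 0.0
```

```bash
python3 - <<'E'
from h import *
np.set_printoptions(precision=4,suppress=True)
o,R=show()
print(R.T@(np.array([.543,-.041,0])-o["tool_pos"]))
E
```

```text
5.05 [0.4467 0.0418 0.032 ] [[-0.845, -0.535, -0.001], [-0.535, 0.845, 0.0], [0.001, 0.0, -1.0]] [-0.6  0.4  0.7]
[-0.0371 -0.1215  0.0319]
```

Request:
jog_arm(
  plan=[
    [-0.4,0,0,0,0,0,-1],
    [-0.25,0,0,0,0,0,-1],
    [-0.15,0,0,0,0,0,-1],
    [-0.15,0,0,0,0,0,-1],
    [-0.1,0,0,0,0,0.02,-1],
    [-0.24,0.03,0,0,0,0.05,-1],
    [-0.24,0.03,0,0,0,0.05,-1],
    [0,0,0,0,0,0,-1],
  ],
)

```text
t: 5.85
tool_pos: [0.4727, 0.059, 0.0324]
tool_rot: [-0.732, 3.055, -0.0]
contact_force: [0.7, -0.2, 0.6]
opening: 0.0003
grip_force: 0.0
```

```bash
python3 - <<'E'
from h import *
np.set_printoptions(precision=4,suppress=True)
o,R=show()
print(R.T@(np.array([.543,-.041,0])-o["tool_pos"]))
im,_=ctrl.get_image("top");r=measure(im)
print(r["orange"],np.degrees(np.arctan2(*(r["orange"][:2]-[.5435,-.0412])[::-1])))
E
```

```text
5.85 [0.4727 0.059  0.0324] [[-0.892, -0.453, 0.0], [-0.453, 0.892, 0.0], [-0.0, -0.0, -1.0]] [ 0.7 -0.2  0.6]
[-0.0174 -0.121   0.0324]
[ 0.5639 -0.0002  0.086 ] 63.503407639308165
```

```bash
python3 - <<'E'
from h import *
np.set_printoptions(precision=4,suppress=True)
o,R=show()
im,_=ctrl.get_image("wrist");r=wmeas(im,o,R,200)
for s in r["sp"]:print(s[0],np.degrees(np.arctan2(*(s[0]-[.543,-.041])[::-1])))
a=ctrl.get_image("top")[0][140:265,270:400,::-1]
cv2.imwrite("pics/w2.png",np.hstack([cv2.resize(im[:,:,::-1],(480,300)),cv2.resize(a,(312,300))]))
E
```

```text
5.9 [0.4724 0.0589 0.0324] [[-0.891, -0.454, 0.0], [-0.454, 0.891, -0.0], [-0.0, -0.0, -1.0]] [-0.1  0.1 -0.5]
[ 0.4556 -0.0722] -160.36056109746838
[0.4894 0.0393] 123.73734703737048
```

View pics/w2.png

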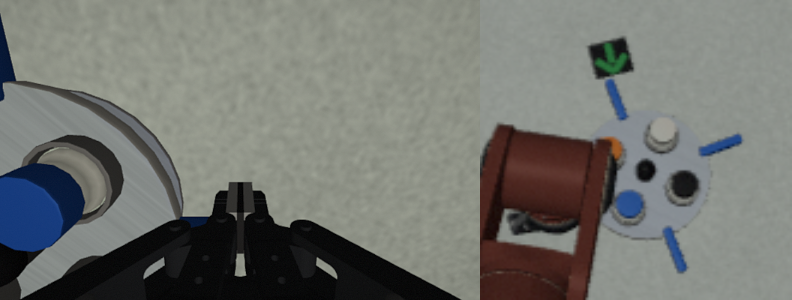

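The arm hides part of the orange cap in the top view, so that reading was false. I'll read the rotor angle from the visible spokes while pushing on.

Request:
jog_arm(
  plan=[
    [-0.24,0.03,0,0,0,0.05,-1],
    [-0.24,0.03,0,0,0,0.05,-1],
    [-0.24,0.03,0,0,0,0.05,-1],
    [-0.24,0.03,0,0,0,0.05,-1],
    [-0.24,0.03,0,0,0,0.05,-1],
    [-0.24,0.03,0,0,0,0.05,-1],
    [-0.24,0.03,0,0,0,0.05,-1],
    [-0.24,0.03,0,0,0,0.05,-1],
  ],
)

```text
t: 6.8
tool_pos: [0.5062, 0.076, 0.032]
tool_rot: [0.243, -3.131, -0.001]
contact_force: [-0.4, 1.7, -0.2]
opening: 0.0002
grip_force: 0.6
```

```bash
cat > chk.py <<'E'
from h import *
np.set_printoptions(precision=4,suppress=True)
C=np.array([.5435,-.0412])
o,R=show()
print("axis in tool",R.T@(np.r_[C,0]-o["tool_pos"]),"tool ang",np.degrees(np.arctan2(R[1,1],R[0,1])))
im,_=ctrl.get_image("top");np.save("top_last.npy",im);r=measure(im)
f=lambda p:np.degrees(np.arctan2(*(p[:2]-C)[::-1]))
for a,p in r["blue"]:print("blue",a,np.linalg.norm(p[:2]-C),f(p))
print("arrow",f(r["arrow"]),"orange",f(r["orange"]),np.linalg.norm(r["orange"][:2]-C))
E
python3 chk.py
```

```text
6.8 [0.5062 0.076  0.032 ] [[-0.988, -0.154, -0.002], [-0.154, 0.988, 0.0], [0.002, 0.001, -1.0]] [-0.4  1.7 -0.2]
axis in tool [-0.0188 -0.1216  0.0319] tool ang 98.86333924017464
blue 54 0.10440408723902764 9.610397212635228
blue 63 0.10669533739135198 -80.32115459018517
blue 95 0.04663862174153743 140.16102233839936
blue 64 0.10598392249153664 -170.00442514513773
arrow 20.89140854684034 orange 54.17581083588704 0.051739584163959136
```

Request:
jog_arm(
  plan=[
    [-0.24,0.03,0,0,0,0.05,-1],
    [-0.24,0.03,0,0,0,0.05,-1],
    [-0.24,0.03,0,0,0,0.05,-1],
    [-0.24,0.03,0,0,0,0.05,-1],
    [-0.24,0.03,0,0,0,0.05,-1],
    [-0.24,0.03,0,0,0,0.05,-1],
    [-0.24,0.03,0,0,0,0.05,-1],
    [-0.24,0.03,0,0,0,0.05,-1],
  ],
)

```text
t: 7.65
tool_pos: [0.5445, 0.0815, 0.032]
tool_rot: [-0.249, -3.13, -0.001]
contact_force: [-1.5, 1.3, -0.1]
opening: -0.0001
grip_force: 0.6
```

Request:
jog_arm(
  plan=[
    [-0.24,0.03,0,0,0,0.05,-1],
    [-0.24,0.03,0,0,0,0.05,-1],
    [-0.2,0.03,0,0,0,0.04,-1],
    [-0.1,0.01,0,0,0,0.02,-1],
    [0,0,0,0,0,0,-1],
    [0,0,0,0,0,0,-1],
  ],
)

```text
t: 8.25
tool_pos: [0.5606, 0.08, 0.0323]
tool_rot: [0.443, 3.11, -0.0]
contact_force: [0.5, 0.4, -0.2]
opening: -0.0001
grip_force: 0.0
```

```bash
python3 chk.py
```

```text
8.25 [0.5606 0.08   0.0323] [[-0.96, 0.279, 0.0], [0.279, 0.96, -0.0], [-0.0, -0.0, -1.0]] [ 0.5  0.4 -0.2]
axis in tool [-0.0174 -0.1211  0.0323] tool ang 73.7763751790851
blue 58 0.10526092560210633 -16.211405408335853
blue 95 0.04893269092907636 111.89635295001212
blue 76 0.10568257222541243 -105.8653586683523
blue 62 0.10559029738275273 164.4836609481926
arrow 20.246129286288426 orange 29.071663590980013 0.05191224851409702
```

The rotor is now at -48.1°, with the orange jar at about 29.1°. I'll pin down the mark direction more exactly before the last few degrees.

```bash
python3 - <<'E'
from h import *
np.set_printoptions(precision=4,suppress=True)
C=np.array([.5435,-.0412])
f=lambda p:np.round(np.degrees(np.arctan2(*(p[:2]-C)[::-1])),2)
for n,imn in(("top","top0.npy"),("top","top_last.npy"),("scene","scene0.npy"),("scene",None)):
    im=np.load(imn) if imn else ctrl.get_image("scene")[0]
    if imn is None:np.save("scene1.npy",im);im0=im
    hsv=cv2.cvtColor(im,cv2.COLOR_RGB2HSV)
    roi=np.zeros(im.shape[:2],np.uint8)
    if n=="top":roi[150:176,312:337]=1
    else:roi[255:290,338:382]=1
    G=cv2.inRange(hsv,(45,90,40),(85,255,255))*roi
    K=((cv2.inRange(hsv,(0,0,0),(180,255,60))*roi)|G)
    n_,l,s,c=cv2.connectedComponentsWithStats(K);i=1+s[1:,4].argmax();K=(l==i).astype(np.uint8)
    # intensity-weighted green centroid (subpixel)
    w=np.clip(im[:,:,1].astype(float)-im[:,:,0]-15,0,None)*roi;ys,xs=np.nonzero(w);W=w[ys,xs]
    gc=[(xs*W).sum()/W.sum(),(ys*W).sum()/W.sum()]
    q=cv2.moments(K,True);kc=[q["m10"]/q["m00"],q["m01"]/q["m00"]]
    a=onplane(n,[gc],.005)[0];b=onplane(n,[kc],.003)[0]
    rect=cv2.minAreaRect(onplane(n,np.argwhere(K)[:,::-1],.003)[:,:2].astype(np.float32)*1000)
    print(n,imn,"green",a,f(a),np.linalg.norm(a[:2]-C),"tile",b,f(b),np.linalg.norm(b[:2]-C),s[i,4],rect)
    if n=="scene":
        o=cv2.inRange(hsv,(5,130,100),(20,255,255));o[:, :295]=0;o[:,350:]=0;o[:190]=0;o[230:]=0
        if o.any():
            p=onplane(n,[np.argwhere(o)[:,::-1].mean(0)],.084)[0];print("scene orange",p,f(p),np.linalg.norm(p[:2]-C))
cv2.imwrite("pics/s1.png",cv2.resize(im0[160:310,240:440,::-1],(800,600),interpolation=cv2.INTER_CUBIC))
E
```

```text
top top0.npy green [0.7042 0.0206 0.005 ] 21.04 0.17213432430472173 tile [0.7091 0.022  0.003 ] 20.89 0.17727311130674947 211 ((709.2688598632812, 22.2071533203125), (47.457618713378906, 50.77368927001953), 21.645362854003906)
top top_last.npy green [0.7058 0.0184 0.005 ] 20.15 0.17288063166460665 tile [0.7078 0.0208 0.003 ] 20.68 0.1756155924428679 203 ((703.8357543945312, 20.412220001220703), (59.00863265991211, 51.91376495361328), 22.220544815063477)
scene scene0.npy green [0.7062 0.0222 0.005 ] 21.28 0.17458074835750434 tile [0.7108 0.0228 0.003 ] 20.92 0.17909128915616604 343 ((709.4475708007812, 22.745845794677734), (48.200531005859375, 50.62358474731445), 20.692108154296875)
scene orange [0.5628 0.0079 0.084 ] 68.52 0.05278547229896817
scene None green [0.7062 0.022  0.005 ] 21.24 0.1745365219651493 tile [0.7106 0.0226 0.003 ] 20.91 0.17889073082713672 339 ((709.3560791015625, 22.94757080078125), (48.049346923828125, 50.588623046875), 21.447717666625977)
scene orange [ 0.5959 -0.0178  0.084 ] 24.09 0.05738069252130532
```

View pics/s1.png

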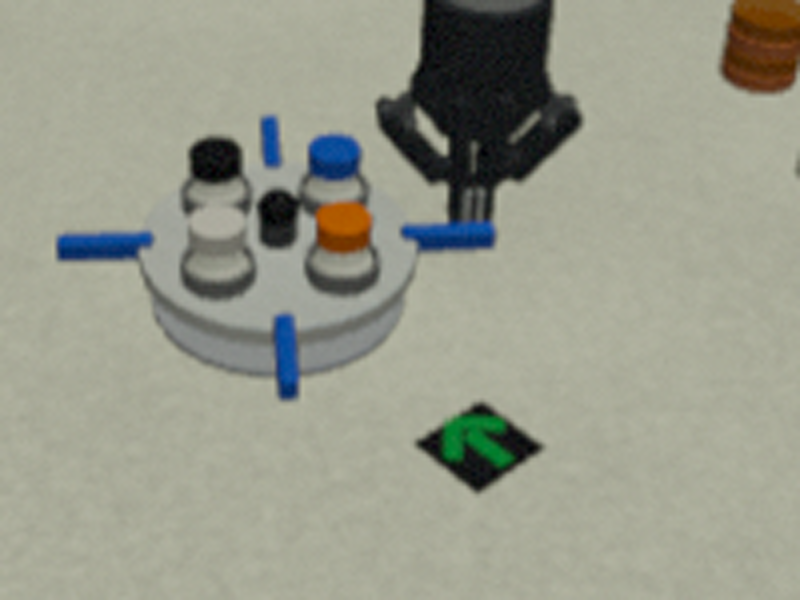

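The arm and the finger on the spoke are clear of everything else. The mark is at 21.0° by both cameras, which leaves about 8.1° to go. I'll push 7.2° of that slowly.

Request:
jog_arm(
  plan=[
    [-0.1,0.01,0,0,0,0.02,-1],
    [-0.1,0.01,0,0,0,0.02,-1],
    [-0.1,0.01,0,0,0,0.02,-1],
    [-0.1,0.01,0,0,0,0.02,-1],
    [-0.1,0.01,0,0,0,0.02,-1],
    [-0.1,0.01,0,0,0,0.02,-1],
    [-0.05,0.01,0,0,0,0.01,-1],
    [0,0,0,0,0,0,-1],
  ],
)

```text
t: 9.15
tool_pos: [0.5737, 0.0771, 0.0323]
tool_rot: [0.603, 3.083, -0.0]
contact_force: [0.2, -0.1, -0.1]
opening: -0.0003
grip_force: 0.0
```

```bash
python3 chk.py
```

```text
9.15 [0.5737 0.0771 0.0323] [[-0.926, 0.377, 0.0], [0.377, 0.926, -0.0], [-0.0, -0.0, -1.0]] [ 0.2 -0.1 -0.1]
axis in tool [-0.0165 -0.121   0.0324] tool ang 67.87878413726045
blue 55 0.10555084162007516 -22.62963849855967
blue 93 0.04970715012633628 105.18774470136063
blue 72 0.10629327265291781 -112.15928539192991
blue 65 0.10479027824173816 158.1856891411922
arrow 19.089732595593155 orange 22.357510159987225 0.052190649940031024
```

Request:
jog_arm(
  plan=[
    [-0.06,0,0,0,0,0.013,-1],
    [-0.06,0,0,0,0,0.013,-1],
    [-0.05,0,0,0,0,0.01,-1],
    [0,0,0,0,0,0,-1],
    [0,0,0,0,0,0,-1],
  ],
)

```text
t: 9.7
tool_pos: [0.5767, 0.0758, 0.0323]
tool_rot: [0.646, 3.074, -0.0]
contact_force: [0.7, 0.1, 0.7]
opening: -0.0001
grip_force: 0.1
```

```bash
python3 chk.py
```

```text
9.7 [0.5767 0.0758 0.0323] [[-0.915, 0.402, 0.0], [0.402, 0.915, -0.0], [-0.0, -0.0, -1.0]] [0.7 0.1 0.7]
axis in tool [-0.0167 -0.1205  0.0324] tool ang 66.27440860628774
blue 59 0.10533823235135573 -23.925393144972283
blue 94 0.04989284692354132 102.87707734709102
blue 71 0.1058642441107046 -113.70384064073745
blue 63 0.10489905799192129 156.61432265283813
arrow 18.513168351525625 orange 21.259359399558296 0.05229809245288688
```

Request:
jog_arm(
  plan=[
    [0.3,0,0,0,0,0,-1],
    [0.5,0,0,0,0,0,-1],
    [0.2,0,-0.5,0,0,0,-1],
    [0,0,-1,0,0,0,-1],
    [0,0,-1,0,0,0,-1],
    [0,0,-1,0,0,0,-1],
    [0,0,-1,0,0,0,-1],
    [0,0,-1,0,0,0,-1],
  ],
)

```text
t: 10.55
tool_pos: [0.5579, 0.0843, 0.144]
tool_rot: [0.645, 3.074, 0.0]
contact_force: [0.7, -0.2, 0.6]
opening: -0.0
grip_force: 0.0
```

Request:
jog_arm(
  plan=[
    [0,0.8,-1,0,0,0,-1],
    [0,1,-1,0,0,0,-1],
    [0.5,1,0,0,0,0,-1],
    [1,1,0,0,0,0,-1],
    [1,1,0,0,0,0,-1],
    [1,1,0,0,0,0,-1],
    [1,1,0,0,0,0,-1],
    [0,0,0,0,0,0,-1],
  ],
)

```text
t: 11.35
tool_pos: [0.5291, 0.2473, 0.1831]
tool_rot: [0.64, 3.076, 0.002]
contact_force: [0.5, -0.2, 0.3]
opening: 0.0001
grip_force: 0.0
```

Request:
jog_arm(
  plan=[
    [0.5,0.5,0,0,0,0,-1],
    [1,1,0,0,0,0,-1],
    [0,1,0,0,0,0,-1],
    [0,1,0,0,0,0,-1],
    [0,1,0,0,0,0,-1],
    [0,0.5,0,0,0,0,-1],
    [0,0,0,0,0,0,-1],
  ],
)

```text
t: 12.05
tool_pos: [0.5437, 0.3488, 0.1824]
tool_rot: [0.645, 3.075, -0.0]
contact_force: [0.6, -0.6, 0.5]
opening: 0.0001
grip_force: 0.0
```

```bash
python3 chk.py; python3 -c "
import numpy as np,cv2
im=np.load('top_last.npy');cv2.imwrite('pics/fin.png',cv2.resize(im[140:265,270:400,::-1],None,fx=4.7,fy=4.7,interpolation=cv2.INTER_CUBIC))"
```

```text
12.05 [0.5437 0.3488 0.1824] [[-0.916, 0.402, 0.0], [0.402, 0.916, -0.0], [-0.0, -0.0, -1.0]] [ 0.6 -0.6  0.5]
axis in tool [-0.1566 -0.3572  0.1824] tool ang 66.29433511542037
blue 59 0.10533823235135573 -23.925393144972283
blue 60 0.10413824000791753 66.32209187754742
blue 93 0.04997345005362123 103.07169430489643
blue 71 0.1058642441107046 -113.70384064073745
blue 64 0.1052317896039702 156.56900639560672
arrow 20.81347916064132 orange 21.259359399558296 0.05229809245288688
```

View pics/fin.png

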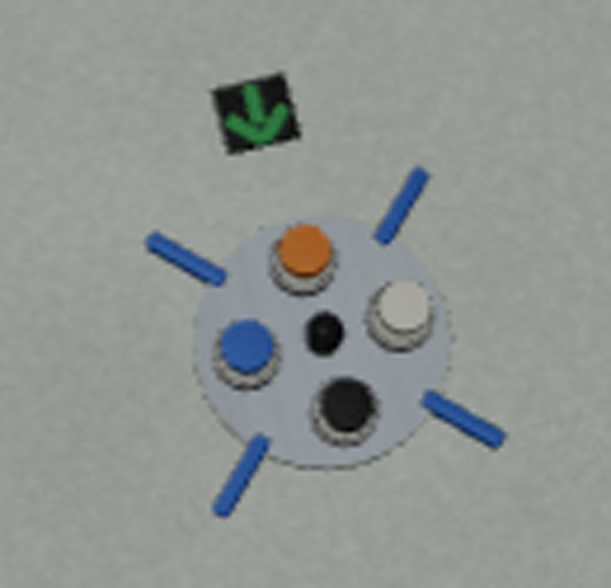

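The orange cap at about (305,250) in the crop lies in line with the arrow. The four spokes put the jar at 21.3° against 21.0° for the mark. The rotor held still as the hand withdrew.

```bash
python3 -c "
from station import ctrl
print(ctrl.finish_job())"
```

```text
the job is handed in; nothing more can be done
None
```

The jar with the orange cap now stands in line with the green arrow (measured within about 0.4°), the carousel is at rest with the hand clear, and the job was handed in at about 12 s.

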